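# Pin the jar spinner and unscrew the tight cap

## Robot

A 7-joint arm with a two-finger parallel gripper is mounted at the origin on the work surface. World frame = base frame: x ahead of the robot, y to its left, z up, the work surface at z = 0. Lengths are in m, angles in rad, forces in N, time in s.
With the tool pointing down it reaches from about 0.425 to 1.025 m from the base axis. Payload 9.4 kg.
Tool frame: the origin (TCP) lies where the fingers leave the gripper's body, on its centre line; the fingertips stand arm.tips_ahead ahead of it and the grasp point (between the pads) lies 65 mm ahead of it (arm.tips_ahead is the distance from the TCP to the fingertips, in m); z points along the fingers, x is the direction in which the jaws open and shut, and the axes are right-handed (so a half turn about z gives the same grasp; the last joint's range is limited). The gripper opens to 93 mm and grips with 3 to 60 N. Pads are 15 mm wide; open, the fingers measure 128 mm over their backs; the gripper's body (75 mm by 188 mm) begins 65 mm behind the grasp point.
Start: joints at [1.073, 0.599, -0.003, 1.599, 0.002, 0.943, -0.08], TCP at [0.296, -0.662, 0.303] pointing down, gripper open.
Joint ranges: [-2.57, 2.57], [-0.35, 1.97], [-1.29, 1.29], [0.11, 2.56], [-1.05, 4.19], [0.11, 1.86], [-2.63, 2.63]. Speed limits (rad/s): [2.22, 2.22, 3.01, 3.01, 3.14, 3.14, 3.14].

## Interface

Orientations are given as a unit quaternion [x, y, z, w].
In Python, from plant import readout, cams, ticket, arm gives the robot as it stands. The module is installed in compiled form; this text tells all that it offers.
- The arm moves only by the tool move_arm, never from a script. Its argument "steps" is a list of rows, each an object of numbers: "dx", "dy", "dz": the shift along the tool's x, y, z in cm; "roll": the turn about the tool's z in degrees; "jaw": the closure, from -1 (fully open) to 1 (shut). A call has 1 to 20 rows; each row shifts and turns the pose as measured when the row begins, along the tool's axes as they then stand; what a row does not reach is not made up. A row lasts 1/10 s, in which the tool goes at most 50 mm and 8.59 degrees, less where a joint would pass 70% of its speed; a pose out of reach is approached as far as the arm can. A call with a gripper value outside its range is refused whole. The fingers move at their own pace and stop on an object; "force" is the grip in N (left out, the last holds). Time passes only in rows, so rows that do not move let the fingers close. It gives the time, the measured TCP pose, the force and the opening at its end, in the units of the state.
- readout.read_state(): the state, without advancing time (a new reading comes with each control period).
- cams.get_image(name): name is "scene" or "top" or "wrist"; returns the picture (400x640x3 uint8, red, green, blue); there is no depth.
- cams.get_calibration(name): a dict with "K" (3x3 intrinsics, pixels), "k1" (the pictures are not rectified: a ray, as slopes to the right and down, at radius r is drawn at 1 + k1 r^2 times it, then the intrinsics apply), "rvec" (rotation vector, rad) and "tvec" (3), from world to camera coordinates, as OpenCV has them; the wrist camera has in their place "T_tool_cam" (4x4, takes a point from camera to tool coordinates, whose origin is the TCP and whose axes are the tool frame's). Camera axes: x right, y down, z forward; pixel columns grow to the right and rows downward; lengths in m; the calibration is good to about 2 mm. A picture is of the moment at which its call begins: read the wrist's pose just before it. get_calibration takes no time and is no camera call.
- ticket.hand_in(): hands the job in, once; it reports no verdict.
The state is a dict: "time": time; "q": joint angles; "qd": joint speeds; "joint_efforts": joint torques, N m; "tcp_pos": TCP position; "tool_rot": TCP orientation; "wrist_force": force on the tool from outside, world axes, zero at the start; "torque": the same for the moment, N m; "finger_gap": finger opening in m.
Only numpy, scipy, OpenCV 4.12 (cv2) and the standard library are available. Lean on these libraries where they do the work, as an engineer would, in place of code of your own. Each camera call takes 0.05 s, during which the arm holds its last target. There are 200 camera calls.

## Task

The jar is clamped on a turntable that spins freely: take the stop pin out of the compartment tray and stand it fully down in the hole of the white stop block, so that the turntable's teeth run against it and brace the jar. Then unscrew the tight cap anticlockwise, stop turning as soon as it comes free, and finish still holding the cap level, a couple of centimetres above the jar mouth, with the pin left in place and the other things in the tray and the spare jar left where they are.

Things in the scene. Friction and masses are not known exactly. Their poses are not given: they have to be found in the camera images.
- stand: Fixed foot of the spinner: dark steel disc 150 mm across with, on its -y side, a white plastic stop block 56 x 44 x 24 mm high. Origin on the table on the spinner's upright axis, z up. Once the pin stands in the block, the turntable can turn only 0.06 to 0.26 rad anticlockwise before a tooth meets the pin and stops it.
- stop_hole (a point): Centre of the mouth of the stop block's hole, 24 mm above the table and 108 mm from the spinner axis (stand -y). The blind hole is 16 mm wide with a 2 mm chamfer at the mouth, and 20 mm deep. At the start no tooth is over the hole.
- turntable: Aluminium disc 184 mm across, 27 to 37 mm above the table, spins freely; 12 teeth 8 mm wide, 30 degrees apart, reach 118 mm from the axis and pass over the stop block. Three clamps fix the amber jar (80 mm across) on it. Origin on the axis, 27 mm above the table, z up; +x runs through a white pip on the jar's shoulder: the angle where the cap lets go. Shoulder z 62-66, neck 51 mm across.
- jar_rim (a point): Centre of the jar's mouth at rim height, 115 mm above the table, fixed to the turntable. Inside the cap three lugs sit under three level ledges on the jar's neck: no lifting until the cap has been turned free, and no rising while it turns. To come off it must then rise 11 mm straight up.
- cap: Black round screw cap, 66 mm across, 24 mm high, about 70 g. Origin at the centre of its lower edge, z up; screwed on, that is 11 mm below the jar rim and the top is 128 mm above the table. It comes free turned anticlockwise until its +x axis meets the turntable's +x (grey bar at white pip). It starts 0.30 to 0.95 rad short of that; 0.6 rad past it the lugs hit the next ledges.
- cap_mark (a point): Point on the cap's outer side under the outer end of the grey bar on its top: on the cap's +x axis, 33 mm from its centre, 12 mm above its lower edge.
- tray: Fixed open black plastic tray 72 x 204 x 30 mm high, 3 mm walls and floor, two dividers that make three compartments along its y axis, centred at y -67, 0 and +67 mm. Origin under its centre. It holds the pin, the nozzle and the cutter, one in each compartment, in any order.
- pin: Steel stop pin standing upright in one tray compartment, the tallest thing there: shank 14 mm across and 58 mm long with a chamfered foot, round head 24 mm across and 18 mm high on top, 76 mm in all, about 100 g. Origin at the centre of its foot, z towards the head. Fully down in the hole its foot is 4 mm above the table and its top 80 mm above it.
- nozzle: Aluminium piping nozzle, cone 34 mm across and 36 mm high, in a tray compartment; leave it there. Origin at the centre of its underside.
- cutter: Steel ring cutter 38 mm across and 22 mm high, in a tray compartment; leave it there. Origin at the centre of its underside.
- spare_jar: Small closed glass jar with a steel cap, 64 mm across and 90 mm high, standing on the table; leave it there. Origin at the centre of its underside.
- seal: Dark rubber sealing disc in the jar mouth under the cap, 49 mm across, sprung; stays with the jar. Origin at the centre of its underside, on the spinner axis. It pushes the cap up with about 18 N, so the cap is tight (0.5 to 1 N m) and would carry the unbraced turntable round with it; when the lugs come free a gripper holding the cap feels this push, and an unheld cap pops up 4 mm.
Mind the look-alikes: they are no part of the job. Of the things shaped like the cap, the black one is meant.

How it is judged:
By the outcome, as a careful person would: the job done as asked, in the order asked, and still so for the second after the job is handed in, while the arm keeps its last pose, push and grip.
It also fails if it takes over 45 s, if anything falls off the work surface, if the arm or the gripper's body presses on something with over 40 N, if the wrist force passes 120 N, or if a joint passes its speed limit or range.

## Working session

There is one attempt and no reset: what is moved stays moved. The work goes in short steps, Python scripts to look and compute and a tool call to move; the robot and the scene stay as the last step left them, time stands still between calls to the robot, and variables do not carry over. Pictures are saved under pics/ and viewed, about 8 in all and at most 12, crops included, and the job is handed in when it is done.

Besides the shell and the picture viewer there is one more tool, called by a JSON object that holds its "op" and its "data", one argument or row to a line. move_arm: Moves the arm, as the interface text tells. Its arguments: {"type":"object","properties":{"steps":{"type":"array","items":{"type":"object","properties":{"dx":{"type":"number"},"dy":{"type":"number"},"dz":{"type":"number"},"roll":{"type":"number"},"jaw":{"type":"number"}}}},"force":{"type":"number"}},"required":["steps"]}

```bash
mkdir -p pics; cat > h.py <<'E'
import numpy as np, cv2
from scipy.spatial.transform import Rotation as R
from plant import readout, cams, ticket, arm
def pose():
    s=readout.read_state(); T=np.eye(4); T[:3,:3]=R.from_quat(s['tool_rot']).as_matrix(); T[:3,3]=s['tcp_pos']; return T
def cam(name,T=None):
    c=cams.get_calibration(name); K=np.array(c['K'])
    if name=='wrist':
        Twc=(pose() if T is None else T)@np.array(c['T_tool_cam'])
    else:
        M=np.eye(4); M[:3,:3]=cv2.Rodrigues(np.array(c['rvec'],float))[0]; M[:3,3]=np.ravel(c['tvec']); Twc=np.linalg.inv(M)
    return K,np.array([c['k1'],0,0,0.]),Twc
def ray(C,uv):
    K,d,T=C; p=cv2.undistortPoints(np.array([[uv]],float),K,d)[0,0]
    return T[:3,3],T[:3,:3]@np.array([p[0],p[1],1])
def onz(C,uv,z):
    o,v=ray(C,uv); return o+v*(z-o[2])/v[2]
def proj(C,P):
    K,d,T=C; M=np.linalg.inv(T); return cv2.projectPoints(np.array(P,float).reshape(-1,1,3),cv2.Rodrigues(M[:3,:3])[0],M[:3,3],K,d)[0][:,0]
def snap(name,f):
    im=cams.get_image(name)[:,:,::-1].copy(); cv2.imwrite('pics/'+f,im); return im
E
python3 - <<'E'
from h import *
s=readout.read_state(); print(s['time'],s['tool_rot'],s['finger_gap'],arm.tips_ahead)
a=snap('scene','s0.png');b=snap('top','t0.png');w=snap('wrist','w0.png')
for n in('scene','top','wrist'):print(n,cam(n)[2][:3].round(3).tolist(),cam(n)[0][0,0])
print(np.array(cams.get_calibration('wrist')['T_tool_cam']).round(3))
E
```

```text
0.0 [ 8.39193333e-01 -5.43832638e-01 -6.88942024e-04 -3.70411359e-04] 0.09303763852031151 0.0841
scene [[0.732, 0.442, -0.518, 1.072], [0.681, -0.499, 0.536, -0.538], [-0.022, -0.745, -0.667, 0.764]] 439.0454705531316
top [[0.016, -0.993, 0.115, 0.362], [-1.0, -0.017, -0.01, -0.003], [0.012, -0.115, -0.993, 1.453]] 512.5596768584492
wrist [[0.409, -0.878, -0.248, 0.364], [-0.912, -0.394, -0.11, -0.632], [-0.001, 0.271, -0.963, 0.385]] 285.4401181410068
[[ 1.     0.     0.001  0.001]
 [-0.001  0.963  0.271 -0.074]
 [-0.001 -0.271  0.963 -0.082]
 [ 0.     0.     0.     1.   ]]
```

View pics/t0.png

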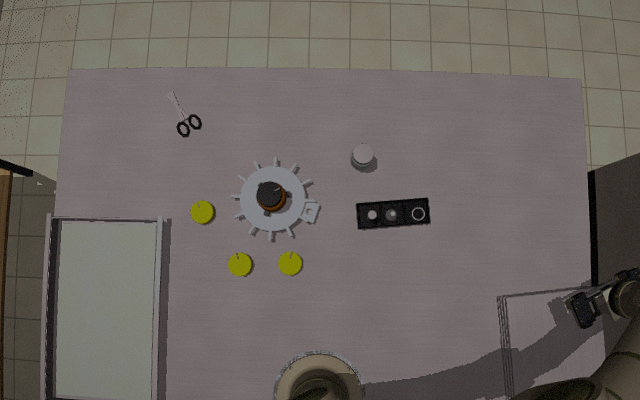

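View pics/s0.png

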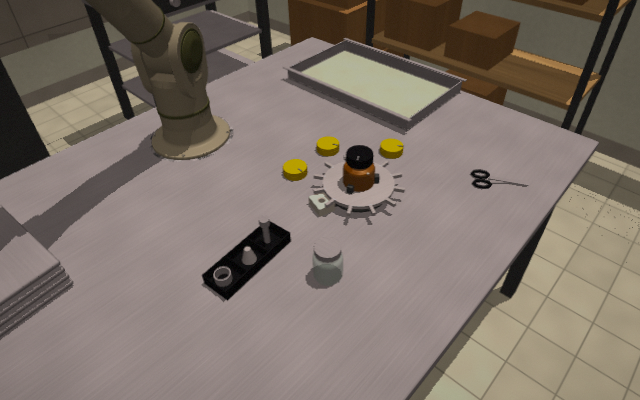

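Top view: black cap ≈(270,195), stop block ≈(311,212), tray ≈(393,214) with the tall pin in the left compartment ≈(372,215), then nozzle (391,214) and cutter (418,214). The yellow caps at (202,212), (240,265) and (290,264) and the steel-capped spare jar at (363,155) are look-alikes. The black cap on the amber jar is the one meant. I'll confirm this in a crop.

```bash
python3 - <<'E'
from h import *
a=cv2.imread('pics/s0.png');b=cv2.imread('pics/t0.png')
f=lambda i,x,y,w,h,k:cv2.resize(i[y:y+h,x:x+w],None,fx=k,fy=k,interpolation=cv2.INTER_CUBIC)
c=np.vstack([f(b,228,150,213,97,3.75)[:, :798],np.hstack([f(a,305,140,110,80,3.6),f(a,200,210,111,80,3.6)])[:228,:798][:, :798] if 0 else cv2.resize(np.hstack([f(a,305,140,110,65,3.6),f(a,200,215,110,65,3.6)]),(798,234))])
c=np.clip(c.astype(float)*1.5,0,255).astype(np.uint8); cv2.imwrite('pics/c0.png',c)
C=cam('top')
for n,uv,z in[('pin',(372,215),.08),('cap',(270,195),.128),('block',(311,212),.024),('tray',(393,214),.03),('cutter',(418,214),.025),('spare',(363,155),.09)]:print(n,onz(C,uv,z).round(3))
C=cam('scene');print('pin scene',onz(C,(264,220),.08).round(3),'cap',onz(C,(359,153),.128).round(3))
E
```

```text
pin [ 0.502 -0.136  0.08 ]
cap [0.545 0.136 0.128]
block [0.513 0.03  0.024]
tray [ 0.511 -0.199  0.03 ]
cutter [ 0.513 -0.271  0.025]
spare [ 0.664 -0.109  0.09 ]
pin scene [ 0.511 -0.139  0.08 ] cap [0.551 0.136 0.128]
```

View pics/c0.png

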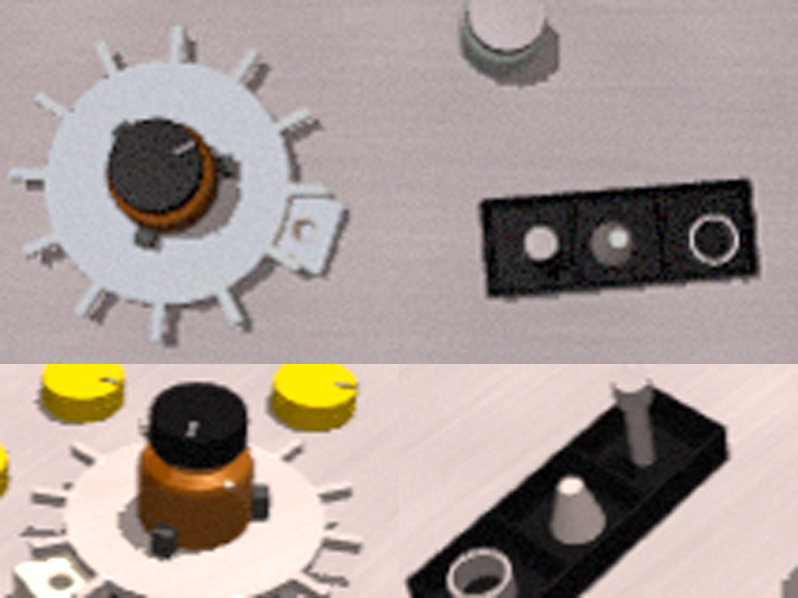

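The crop confirms the black cap on the amber jar, and the pin (tall, round head) in the left tray compartment with its head at top px (372.3,214.8). The hole is at about (309.3,211.3). Next I'll move to hover over the pin.

{"op": "move_arm", "data": {
  "steps": [
    {"dx": -3.3,"dy": -3.4,"dz": 0.3,"jaw": -1},
    {"dx": -3.3,"dy": -3.4,"dz": 0.3},
    {"dx": -3.3,"dy": -3.4,"dz": 0.3},
    {"dx": -3.3,"dy": -3.4,"dz": 0.3},
    {"dx": -3.3,"dy": -3.4,"dz": 0.3},
    {"dx": -3.3,"dy": -3.4,"dz": 0.3},
    {"dx": -3.3,"dy": -3.4,"dz": 0.3},
    {"dx": -3.3,"dy": -3.4,"dz": 0.3},
    {"dx": -3.3,"dy": -3.4,"dz": 0.3},
    {"dx": -3.3,"dy": -3.4,"dz": 0.3},
    {"dx": -3.3,"dy": -3.4,"dz": 0.3},
    {"dx": -3.3,"dy": -3.4,"dz": 0.3},
    {"roll": -8.4},
    {"roll": -8.4},
    {"roll": -8.4},
    {"roll": -8.4},
    {"roll": -8.4},
    {"roll": -8.4},
    {}
  ]
}}

```text
invalid input at $.steps[0]: expected keys dx, dy, dz, roll, jaw
```

{"op": "move_arm", "data": {
  "steps": [
    {"dx": -3.3,"dy": -3.4,"dz": 0.3,"roll": 0,"jaw": -1},
    {"dx": -3.3,"dy": -3.4,"dz": 0.3,"roll": 0,"jaw": -1},
    {"dx": -3.3,"dy": -3.4,"dz": 0.3,"roll": 0,"jaw": -1},
    {"dx": -3.3,"dy": -3.4,"dz": 0.3,"roll": 0,"jaw": -1},
    {"dx": -3.3,"dy": -3.4,"dz": 0.3,"roll": 0,"jaw": -1},
    {"dx": -3.3,"dy": -3.4,"dz": 0.3,"roll": 0,"jaw": -1},
    {"dx": -3.3,"dy": -3.4,"dz": 0.3,"roll": 0,"jaw": -1},
    {"dx": -3.3,"dy": -3.4,"dz": 0.3,"roll": 0,"jaw": -1},
    {"dx": -3.3,"dy": -3.4,"dz": 0.3,"roll": 0,"jaw": -1},
    {"dx": -3.3,"dy": -3.4,"dz": 0.3,"roll": 0,"jaw": -1},
    {"dx": -3.3,"dy": -3.4,"dz": 0.3,"roll": 0,"jaw": -1},
    {"dx": -3.3,"dy": -3.4,"dz": 0.3,"roll": 0,"jaw": -1},
    {"dx": 0,"dy": 0,"dz": 0,"roll": -8.4,"jaw": -1},
    {"dx": 0,"dy": 0,"dz": 0,"roll": -8.4,"jaw": -1},
    {"dx": 0,"dy": 0,"dz": 0,"roll": -8.4,"jaw": -1},
    {"dx": 0,"dy": 0,"dz": 0,"roll": -8.4,"jaw": -1},
    {"dx": 0,"dy": 0,"dz": 0,"roll": -8.4,"jaw": -1},
    {"dx": 0,"dy": 0,"dz": 0,"roll": -8.4,"jaw": -1},
    {"dx": 0,"dy": 0,"dz": 0,"roll": 0,"jaw": -1}
  ]
}}

```text
time: 2.05
tcp_pos: [0.5144, -0.1089, 0.2603]
tool_rot: [0.992, -0.129, -0.002, -0.001]
wrist_force: [0.1, -0.9, 0.1]
finger_gap: 0.0931
```

```bash
python3 - <<'E'
from h import *
T=pose(); w=snap('wrist','w1.png'); s=readout.read_state(); print(T.round(3)[:3].tolist(), s['q'],s['time'])
C=cam('wrist',T)
print('expected pin px',proj(C,[.505,-.137,.08]),'hole',proj(C,[.513,.03,.024]))
g=cv2.cvtColor(w,cv2.COLOR_BGR2GRAY); print(g.mean())
E
```

```text
[[0.967, -0.256, -0.003, 0.514], [-0.256, -0.967, 0.002, -0.109], [-0.003, -0.001, -1.0, 0.26]] [ 0.30955117  0.43405344 -0.28477535  2.08147609  0.19306867  0.65356873
 -0.3677244 ] 2.1
expected pin px [[318.28569956 233.93359733]] hole [[284.28204522  63.58936333]]
107.98659375
```

View pics/w1.png

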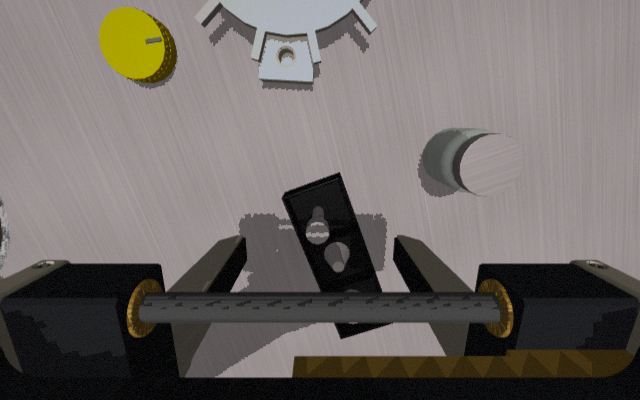

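The wrist view shows the pin head at ≈(317,231) in the tray's near-end compartment, with the nozzle at (337,255). The hole is at ≈(287,56), clear of the teeth. I'll measure both at a larger scale.

```bash
python3 - <<'E'
from h import *
w=cv2.imread('pics/w1.png'); g=cv2.cvtColor(w,cv2.COLOR_BGR2GRAY)
f=lambda x,y,s:cv2.resize(w[y:y+s,x:x+s],(390,390),interpolation=cv2.INTER_CUBIC)
cv2.imwrite('pics/c1.png',np.hstack([f(295,200,50),f(262,31,50)]))
print(g[216:248,300:336:2]); print(g[44:70,270:304:2])
E
```

```text
[[ 21  25  20  24  22  10  48  56  61  56  52  54  17  22  22  22  23  22]
 [ 23  25  19  20  15   1  50  61  64  58  59  58  22  22  16  21  24  17]
 [ 23  24  14  19  14  13  59  62  62  64  62  65  25  24  22  19  26  14]
 [ 15  20  12  11   8  45  56  61  65  63  65  63  52  13  10  15  18   6]
 [ 12   7  12   9  18  56  61  66  67  66  63  63  62  32  14  10   6  15]
 [ 10   6  12  16  33  60  62  64  89  61  58  64  61  55  17  13   6  16]
 [  5  10  17  17  50  64  63 119 142 134 116  89  62  62   8   5   0   5]
 [  6   6  10  14  54  77 137 150 158 150 144 133  62  57  18   8   1  20]
 [ 20  12   4  12  50  85 156 153 123 117 151 149  79  46  29   9  12   4]
 [  2  17  21  20  52  91 122 116  93  88 112 110  85  53  39  15  20  12]
 [  8  19  17  36  75  92  92  90  90  86  86  85  88  78  42  21  23  21]
 [  7  19  23  38  92  91  92  88  88  86  88  89  86  92  44  14  21  24]
 [  8  21  16  60  90  92  90  88  88  87  88  90  91  86  48   8  21   7]
 [  6  16  12  70  88  93  88  88  88  89  89  89  90  89  60  15  19   1]
 [ 13  20   9  80  91  88  87  87  84  87  89  88 
[... 2447 characters left out ...]
179 177 167  72 161 178 182 181 177 164 166 177 181 182 179]
 [180 179 180 181 165  80 178 178 180 178 180 178 169 180 181 180 180]
 [178 181 181 183 171 113 178 179 178 180 181 176 172 181 181 179 179]
 [181 182 180 179 177 154 180 180 179 181 182 170 180 179 179 179 179]
 [181 180 180 180 179 169 175 178 179 180 176 174 180 183 183 180 178]
 [181 179 177 181 177 176 173 174 179 175 173 178 182 180 179 181 177]
 [179 182 183 181 183 177 177 175 175 175 175 182 179 179 178 179 180]
 [182 180 184 180 178 180 180 176 175 180 181 182 180 178 180 181 181]
 [179 181 181 177 180 180 180 181 179 180 181 181 182 179 181 180 180]
 [182 181 181 179 179 181 180 180 178 181 180 181 178 181 183 180 181]]
```

View pics/c1.png

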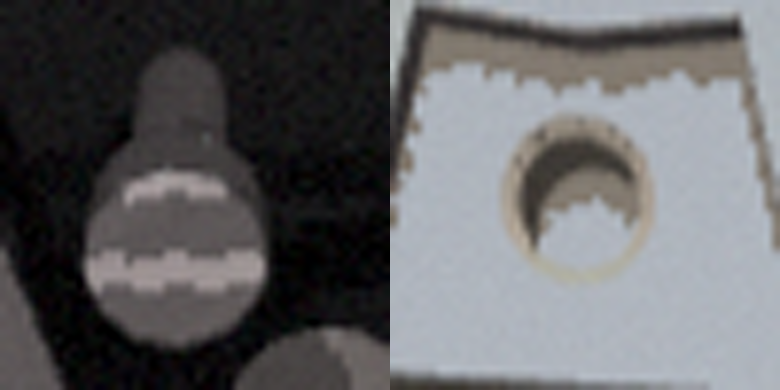

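```bash
python3 - <<'E'
from h import *
C=cam('wrist',np.array([[0.967,-0.256,-0.003,0.514],[-0.256,-0.967,0.002,-0.109],[-0.003,-0.001,-1.0,0.26],[0,0,0,1]]))
T=pose(); C=cam('wrist',T)
p=onz(C,(317.1,232.6),.079); h=onz(C,(285.6,55.8),.024); t=cam('top')
print('pin',p,'hole',h,'top cam: pin',onz(t,(372.3-.4,214.8-.4),.079),'hole',onz(t,(309.3-.4,211.3-.4),.024),'axis',onz(t,(272.8-.4,198.5-.4),.037))
print('tool delta cm pin',100*(T[:3,:3].T@(p-T[:3,3])),'tool ax x deg',np.degrees(np.arctan2(T[1,0],T[0,0])))
E
```

```text
pin [ 0.50400642 -0.13567705  0.079     ] hole [0.51708078 0.03654361 0.024     ] top cam: pin [ 0.50378781 -0.1354312   0.079     ] hole [0.51624134 0.03628369 0.024     ] axis [0.54893988 0.13849299 0.037     ]
tool delta cm pin [-0.2509195   2.87426251 18.13326015] tool ax x deg -15.088454046962932
```

{"op": "move_arm", "data": {
  "steps": [
    {"dx": -0.25,"dy": 2.87,"dz": 0,"roll": 0,"jaw": -1},
    {"dx": 0,"dy": 0,"dz": 3,"roll": 0,"jaw": -1},
    {"dx": 0,"dy": 0,"dz": 3,"roll": 0,"jaw": -1},
    {"dx": 0,"dy": 0,"dz": 3,"roll": 0,"jaw": -1},
    {"dx": 0,"dy": 0,"dz": 2,"roll": 0,"jaw": -1},
    {"dx": 0,"dy": 0,"dz": 0,"roll": 0,"jaw": -1}
  ]
}}

```text
time: 2.7
tcp_pos: [0.5056, -0.1381, 0.1482]
tool_rot: [0.989, -0.146, 0.001, 0.0]
wrist_force: [-0.1, -0.2, -0.2]
finger_gap: 0.0929
```

```bash
python3 - <<'E'
from h import *
T=pose();p=np.array([.504,-.1356,.07]);print('grasp-point delta cm',100*(T[:3,:3].T@(p-T[:3,3]))-[0,0,6.5])
E
```

```text
grasp-point delta cm [-0.24002079 -0.19923709  1.32180405]
```

{"op": "move_arm", "data": {
  "steps": [
    {"dx": -0.24,"dy": -0.2,"dz": 0.7,"roll": 0,"jaw": -1},
    {"dx": 0,"dy": 0,"dz": 0.62,"roll": 0,"jaw": -1},
    {"dx": 0,"dy": 0,"dz": 0,"roll": 0,"jaw": -1}
  ]
}}

```text
time: 3.0
tcp_pos: [0.5045, -0.1353, 0.1357]
tool_rot: [0.989, -0.149, 0.002, 0.001]
wrist_force: [-0.2, -0.1, 0.1]
finger_gap: 0.093
```

```bash
python3 - <<'E'
from h import *
T=pose();p=np.array([.504,-.1356,.07]);print('grasp-point delta cm',100*(T[:3,:3].T@(p-T[:3,3]))-[0,0,6.5])
E
```

```text
grasp-point delta cm [-0.0615381   0.04313962  0.06924735]
```

{"op": "move_arm", "data": {
  "steps": [
    {"dx": -0.06,"dy": 0.04,"dz": 0,"roll": 0,"jaw": 0},
    {"dx": 0,"dy": 0,"dz": 0,"roll": 0,"jaw": 1},
    {"dx": 0,"dy": 0,"dz": 0,"roll": 0,"jaw": 1},
    {"dx": 0,"dy": 0,"dz": 0,"roll": 0,"jaw": 1},
    {"dx": 0,"dy": 0,"dz": 0,"roll": 0,"jaw": 1},
    {"dx": 0,"dy": 0,"dz": 0,"roll": 0,"jaw": 1},
    {"dx": 0,"dy": 0,"dz": 0,"roll": 0,"jaw": 1}
  ],
  "force": 40
}}

```text
time: 3.7
tcp_pos: [0.5047, -0.136, 0.1381]
tool_rot: [0.989, -0.149, 0.004, 0.001]
wrist_force: [0.0, -1.1, -0.4]
finger_gap: 0.0415
```

{"op": "move_arm", "data": {
  "steps": [
    {"dx": 0,"dy": 0,"dz": 0.2,"roll": 0,"jaw": 1},
    {"dx": 0,"dy": 0,"dz": 0,"roll": 0,"jaw": 1},
    {"dx": 0,"dy": 0,"dz": 0,"roll": 0,"jaw": 1},
    {"dx": 0,"dy": 0,"dz": 0,"roll": 0,"jaw": 1},
    {"dx": 0,"dy": 0,"dz": 0,"roll": 0,"jaw": 1}
  ]
}}

```text
time: 4.2
tcp_pos: [0.5048, -0.136, 0.1359]
tool_rot: [0.989, -0.149, 0.004, 0.001]
wrist_force: [0.0, -0.0, 0.7]
finger_gap: 0.0231
```

{"op": "move_arm", "data": {
  "steps": [
    {"dx": 0,"dy": 0,"dz": -1.5,"roll": 0,"jaw": 1},
    {"dx": 0,"dy": 0,"dz": -3,"roll": 0,"jaw": 1},
    {"dx": 0,"dy": 0,"dz": -3,"roll": 0,"jaw": 1},
    {"dx": -0.6,"dy": -2.8,"dz": 0,"roll": 0,"jaw": 1},
    {"dx": -0.6,"dy": -2.8,"dz": 0,"roll": 0,"jaw": 1},
    {"dx": -0.6,"dy": -2.8,"dz": 0,"roll": 0,"jaw": 1},
    {"dx": -0.6,"dy": -2.8,"dz": 0,"roll": 0,"jaw": 1},
    {"dx": -0.6,"dy": -2.8,"dz": 0,"roll": 0,"jaw": 1},
    {"dx": -0.6,"dy": -2.3,"dz": 0,"roll": 0,"jaw": 1},
    {"dx": 0,"dy": 0,"dz": 0,"roll": 0,"jaw": 1}
  ]
}}

```text
time: 5.2
tcp_pos: [0.5179, 0.0351, 0.2125]
tool_rot: [0.988, -0.152, 0.003, 0.0]
wrist_force: [-0.8, -0.5, -1.0]
finger_gap: 0.0229
```

```bash
python3 - <<'E'
from h import *
T=pose(); w=snap('wrist','w2.png'); C=cam('wrist',T); s=readout.read_state()
h=np.array([.5167,.0364,.024]);d=T[:3,:3].T@(h-T[:3,3]);print('hole in tool cm',100*d,s['finger_gap'],T[:3,:3].round(3).tolist(),T[:3,3])
print('px of grasp-axis top',proj(C,(T@[0,0,.056,1])[:3]),'foot',proj(C,(T@[0,0,.132,1])[:3]),'hole',proj(C,h))
cv2.imwrite('pics/c2.png',cv2.resize(w[40:280,200:440],(590,590),interpolation=cv2.INTER_CUBIC))
E
```

```text
hole in tool cm [-0.2590302  -0.09011312 18.85032819] 0.023171367407722077 [[0.954, -0.3, 0.005], [-0.3, -0.954, -0.002], [0.006, 0.0, -1.0]] [0.51789647 0.03508812 0.21251487]
px of grasp-axis top [[319.7815171  267.67936337]] foot [[319.6515631  221.39436016]] hole [[316.96534627 201.71802637]]
```

View pics/c2.png

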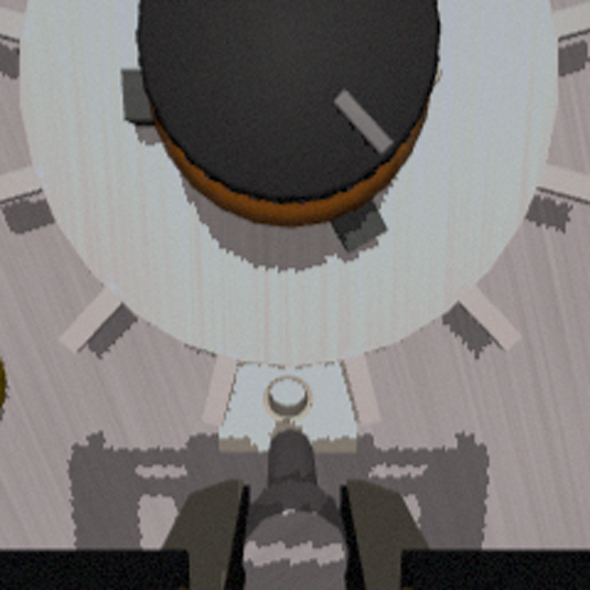

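The pin is held straight. Its foot is at ≈ px (319,220), and the hole is at (317,201.5), which matches the prediction (317,201.7). I'll correct and lower it.

{"op": "move_arm", "data": {
  "steps": [
    {"dx": -0.26,"dy": -0.09,"dz": 0,"roll": 0,"jaw": 1},
    {"dx": 0,"dy": 0,"dz": 2,"roll": 0,"jaw": 1},
    {"dx": 0,"dy": 0,"dz": 2,"roll": 0,"jaw": 1},
    {"dx": 0,"dy": 0,"dz": 0.5,"roll": 0,"jaw": 1},
    {"dx": 0,"dy": 0,"dz": 0,"roll": 0,"jaw": 1}
  ]
}}

```text
time: 5.75
tcp_pos: [0.5148, 0.0299, 0.1666]
tool_rot: [0.988, -0.155, 0.003, 0.002]
wrist_force: [-0.5, 0.1, -0.5]
finger_gap: 0.0229
```

```bash
cat > d.py <<'E'
from h import *
T=pose();h=np.array([.5167,.0364,.024]);print('hole in tool cm',100*T[:3,:3].T@(h-T[:3,3]),T[:3,3],T[:3,2])
E
python3 d.py
```

```text
hole in tool cm [-0.10450128 -0.72961461 14.25482104] [0.51481065 0.02986124 0.16657627] [ 0.00451111 -0.00509051 -0.99997687]
```

{"op": "move_arm", "data": {
  "steps": [
    {"dx": -0.1,"dy": -0.73,"dz": 0,"roll": 0,"jaw": 1},
    {"dx": 0,"dy": 0,"dz": 0,"roll": 0,"jaw": 1},
    {"dx": 0,"dy": 0,"dz": 0,"roll": 0,"jaw": 1}
  ]
}}

```text
time: 6.05
tcp_pos: [0.5166, 0.0367, 0.1681]
tool_rot: [0.988, -0.156, 0.003, 0.002]
wrist_force: [1.1, -0.2, -0.2]
finger_gap: 0.023
```

```bash
python3 d.py
```

```text
hole in tool cm [-0.08776708 -0.0144104  14.40487919] [0.51664886 0.0367324  0.16805115] [ 0.00584043 -0.00514165 -0.99996973]
```

{"op": "move_arm", "data": {
  "steps": [
    {"dx": -0.08,"dy": 0,"dz": 0.6,"roll": 0,"jaw": 1},
    {"dx": 0,"dy": 0,"dz": 0.2,"roll": 0,"jaw": 1},
    {"dx": 0,"dy": 0,"dz": 0,"roll": 0,"jaw": 1}
  ]
}}

```text
time: 6.35
tcp_pos: [0.5163, 0.0371, 0.1604]
tool_rot: [0.988, -0.156, 0.004, 0.002]
wrist_force: [0.6, -0.3, -0.8]
finger_gap: 0.0233
```

```bash
python3 d.py
```

```text
hole in tool cm [-0.06290853  0.02252364 13.64195694] [0.51629968 0.03708695 0.16041889] [ 0.00783019 -0.00488907 -0.99995739]
```

{"op": "move_arm", "data": {
  "steps": [
    {"dx": -0.06,"dy": 0,"dz": 0.4,"roll": 0,"jaw": 1},
    {"dx": 0,"dy": 0,"dz": 0.4,"roll": 0,"jaw": 1},
    {"dx": 0,"dy": 0,"dz": 0.4,"roll": 0,"jaw": 1},
    {"dx": 0,"dy": 0,"dz": 0,"roll": 0,"jaw": 1}
  ]
}}

```text
time: 6.75
tcp_pos: [0.5159, 0.0371, 0.1472]
tool_rot: [0.988, -0.156, 0.004, 0.002]
wrist_force: [0.2, -0.5, -0.9]
finger_gap: 0.0229
```

```bash
python3 d.py
```

```text
hole in tool cm [-8.70655827e-03  1.05495690e-02  1.23207597e+01] [0.51585051 0.03708799 0.14720282] [ 0.00783137 -0.00498792 -0.99995689]
```

{"op": "move_arm", "data": {
  "steps": [
    {"dx": 0,"dy": 0,"dz": 0.4,"roll": 0,"jaw": 1},
    {"dx": 0,"dy": 0,"dz": 0.4,"roll": 0,"jaw": 1},
    {"dx": 0,"dy": 0,"dz": 0.15,"roll": 0,"jaw": 1},
    {"dx": 0,"dy": 0,"dz": 0.1,"roll": 0,"jaw": 1}
  ]
}}

```text
time: 7.15
tcp_pos: [0.5163, 0.0372, 0.1365]
tool_rot: [0.988, -0.156, 0.005, 0.002]
wrist_force: [-3.6, 0.6, 30.4]
finger_gap: 0.0233
```

```bash
python3 d.py
```

```text
hole in tool cm [-0.04877014  0.04653643 11.25463508] [0.51631905 0.03724589 0.13654455] [ 0.00878318 -0.00492142 -0.99994932]
```

{"op": "move_arm", "data": {
  "steps": [
    {"dx": 0,"dy": 0,"dz": -0.05,"roll": 0,"jaw": 0.3},
    {"dx": 0,"dy": 0,"dz": 0,"roll": 0,"jaw": -0.5},
    {"dx": 0,"dy": 0,"dz": 0,"roll": 0,"jaw": -1},
    {"dx": 0,"dy": 0,"dz": 0,"roll": 0,"jaw": -1},
    {"dx": 0,"dy": 0,"dz": 0,"roll": 0,"jaw": -1}
  ]
}}

```text
time: 7.65
tcp_pos: [0.5166, 0.0374, 0.1373]
tool_rot: [0.988, -0.156, 0.005, 0.002]
wrist_force: [-0.3, 0.4, -1.0]
finger_gap: 0.0588
```

{"op": "move_arm", "data": {
  "steps": [
    {"dx": 0,"dy": 0,"dz": -1,"roll": 0,"jaw": -1},
    {"dx": 0,"dy": 0,"dz": -3,"roll": 0,"jaw": -1},
    {"dx": 0,"dy": 0,"dz": -4,"roll": 0,"jaw": -1},
    {"dx": 0,"dy": 0,"dz": -4,"roll": 0,"jaw": -1},
    {"dx": 0,"dy": 0,"dz": 0,"roll": 0,"jaw": -1},
    {"dx": 0,"dy": 0,"dz": 0,"roll": 0,"jaw": -1}
  ]
}}

```text
time: 8.25
tcp_pos: [0.5146, 0.0382, 0.2637]
tool_rot: [0.988, -0.156, 0.004, 0.002]
wrist_force: [-0.0, -0.0, -0.2]
finger_gap: 0.0931
```

```bash
python3 - <<'E'
from h import *
T=pose(); w=snap('wrist','w3.png'); C=cam('wrist',T); print(T.round(3)[:3].tolist(),readout.read_state()['q'].round(2) if hasattr(readout.read_state()['q'],'round') else readout.read_state()['q'])
for P in([.549,.1385,.128],[.516,.0364,.08]):print(proj(C,P))
cv2.imwrite('pics/c3.png',cv2.resize(w[0:260,170:490],(738,600),interpolation=cv2.INTER_CUBIC))
E
```

```text
[[0.951, -0.308, 0.008, 0.515], [-0.308, -0.951, -0.005, 0.038], [0.009, 0.002, -1.0, 0.264]] [-0.01  0.41 -0.25  2.11  0.18  0.63 -0.69]
[[320.52571655  76.81517532]]
[[319.77259928 204.73694653]]
```

View pics/c3.png

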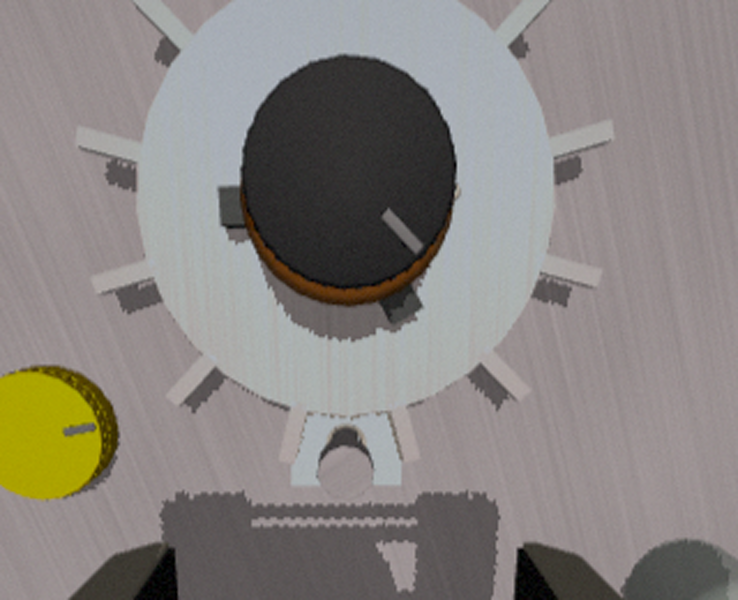

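The pin stands in the block with its head top at px (319.6,203), matching the fully-down prediction. The cap centre is at px (321,74.5), the grey bar ends at (352,107.5), and the white pip is just visible at (368,82).

```bash
python3 - <<'E'
from h import *
T=pose(); C=cam('wrist',T); u=lambda x,y:(170+x/2.306-.3,y/2.308-.3)
c=onz(C,u(349,171.5),.128); e=onz(C,u(420,248),.128); b=onz(C,u(387,213),.128); p=onz(C,u(457,190),.064)
l=onz(C,u(242,171),.128);r=onz(C,u(456,171),.128)
ad=lambda v:np.degrees(np.arctan2(v[1],v[0]))
print('cap',c,'diam',np.linalg.norm(l-r),'bar ang',ad(e-c),ad(e-b),'pip',p,ad(p-c),np.linalg.norm((p-c)[:2]))
h=np.array([.5165,.0368,.024]);print('hole dist',np.linalg.norm((c-h)[:2]),ad(h-c))
print('cap in tool cm',100*T[:3,:3].T@(c-T[:3,3]),'tool x',ad(T[:2,0]))
E
```

```text
cap [0.55006473 0.14021209 0.128     ] diam 0.06515193784957306 bar ang -62.53272955320486 -62.0941499471899 pip [0.59276078 0.12972618 0.064     ] -13.798421910407015 0.04396484598905487
hole dist 0.10872282028115798 -107.98200705261092
cap in tool cm [  0.0909695  -10.8158362   13.53301276] tool x -17.94044008510764
```

{"op": "move_arm", "data": {
  "steps": [
    {"dx": 0,"dy": -3.5,"dz": 0,"roll": 0,"jaw": -1},
    {"dx": 0,"dy": -3.5,"dz": 0,"roll": 0,"jaw": -1},
    {"dx": 0,"dy": -3.2,"dz": 0,"roll": 0,"jaw": -1},
    {"dx": 0,"dy": 0,"dz": 2,"roll": 0,"jaw": -1},
    {"dx": 0,"dy": 0,"dz": 1.5,"roll": 0,"jaw": -1},
    {"dx": 0,"dy": 0,"dz": 0,"roll": 0,"jaw": -1}
  ]
}}

```text
time: 8.9
tcp_pos: [0.5453, 0.1378, 0.2212]
tool_rot: [0.988, -0.157, 0.0, 0.004]
wrist_force: [-1.0, -0.1, 0.5]
finger_gap: 0.0931
```

```bash
cat > d2.py <<'E'
from h import *
T=pose();h=np.array([.5500,.1398,.116]);s=readout.read_state();print('cap in tool cm',(100*T[:3,:3].T@(h-T[:3,3])-[0,0,6.5]).round(2),'z',T[2,3].round(4),T[:3,2].round(4),'head',np.degrees(np.arctan2(T[1,0],T[0,0])).round(2),'f',np.round(s['wrist_force'],1),'tq',np.round(s['torque'],2),'q',np.round(s['q'],2),s['finger_gap'])
E
python3 d2.py
```

```text
cap in tool cm [ 0.36 -0.42  4.01] z 0.2212 [-8.e-04 -8.e-03 -1.e+00] head -18.01 f [-1.  -0.1  0.5] tq [-0.03 -0.03  0.04] q [-0.2   0.52 -0.22  2.04  0.21  0.61 -0.87] 0.09310967772993124
```

{"op": "move_arm", "data": {
  "steps": [
    {"dx": 0.36,"dy": -0.42,"dz": 0,"roll": 0,"jaw": -1},
    {"dx": 0,"dy": 0,"dz": 2,"roll": 0,"jaw": -1},
    {"dx": 0,"dy": 0,"dz": 1.6,"roll": 0,"jaw": -1},
    {"dx": 0,"dy": 0,"dz": 0,"roll": 0,"jaw": -1}
  ]
}}

```text
time: 9.3
tcp_pos: [0.551, 0.1402, 0.1843]
tool_rot: [0.988, -0.157, -0.0, 0.004]
wrist_force: [-0.0, -0.0, 0.5]
finger_gap: 0.0929
```

```bash
python3 d2.py
```

```text
cap in tool cm [-0.09  0.01  0.33] z 0.1843 [-0.0019 -0.0087 -1.    ] head -18.07 f [-0.  -0.   0.5] tq [-0.02 -0.04  0.03] q [-0.21  0.58 -0.2   2.05  0.23  0.54 -0.9 ] 0.09292624977040745
```

{"op": "move_arm", "data": {
  "steps": [
    {"dx": -0.09,"dy": 0,"dz": 0.3,"roll": 0,"jaw": -1},
    {"dx": 0,"dy": 0,"dz": 0,"roll": 0,"jaw": 0},
    {"dx": 0,"dy": 0,"dz": 0,"roll": 0,"jaw": 1},
    {"dx": 0,"dy": 0,"dz": 0,"roll": 0,"jaw": 1},
    {"dx": 0,"dy": 0,"dz": 0,"roll": 0,"jaw": 1},
    {"dx": 0,"dy": 0,"dz": 0,"roll": 0,"jaw": 1},
    {"dx": 0,"dy": 0,"dz": 0,"roll": 0,"jaw": 1}
  ],
  "force": 60
}}

```text
time: 10.0
tcp_pos: [0.5501, 0.1405, 0.1838]
tool_rot: [0.988, -0.157, 0.0, 0.004]
wrist_force: [-0.1, -0.1, -4.5]
finger_gap: 0.0655
```

```bash
python3 d2.py
```

```text
cap in tool cm [0.   0.02 0.28] z 0.1838 [-0.0013 -0.0081 -1.    ] head -18.11 f [-0.1 -0.1 -4.5] tq [ 0.08 -0.09  0.01] q [-0.22  0.58 -0.2   2.05  0.23  0.53 -0.9 ] 0.06546623046656715
```

{"op": "move_arm", "data": {
  "steps": [
    {"dx": 0,"dy": 0,"dz": 0.04,"roll": -4,"jaw": 1},
    {"dx": 0,"dy": 0,"dz": 0.02,"roll": -4,"jaw": 1},
    {"dx": 0,"dy": 0,"dz": 0.02,"roll": -4,"jaw": 1},
    {"dx": 0,"dy": 0,"dz": 0.02,"roll": -4,"jaw": 1}
  ]
}}

```text
time: 10.4
tcp_pos: [0.5502, 0.1405, 0.1838]
tool_rot: [1.0, -0.016, -0.0, 0.004]
wrist_force: [-1.2, 0.2, -0.4]
finger_gap: 0.0657
```

```bash
python3 d2.py
```

```text
cap in tool cm [-0.01  0.02  0.28] z 0.1838 [-8.0e-04 -8.1e-03 -1.0e+00] head -1.83 f [-1.2  0.2 -0.4] tq [ 0.16 -0.   -0.81] q [-0.16  0.59 -0.28  2.05  0.31  0.55 -0.7 ] 0.06567975817268114
```

{"op": "move_arm", "data": {
  "steps": [
    {"dx": 0,"dy": 0,"dz": 0.02,"roll": -4,"jaw": 1},
    {"dx": 0,"dy": 0,"dz": 0.02,"roll": -4,"jaw": 1},
    {"dx": 0,"dy": 0,"dz": 0.02,"roll": -4,"jaw": 1},
    {"dx": 0,"dy": 0,"dz": 0.02,"roll": -4,"jaw": 1}
  ]
}}

```text
time: 10.8
tcp_pos: [0.5505, 0.1403, 0.1837]
tool_rot: [0.992, 0.125, -0.001, 0.003]
wrist_force: [-1.2, 1.4, -0.8]
finger_gap: 0.0654
```

```bash
python3 d2.py
```

```text
cap in tool cm [-0.05 -0.01  0.27] z 0.1837 [-4.0e-04 -6.7e-03 -1.0e+00] head 14.34 f [-1.2  1.4 -0.8] tq [ 0.15 -0.1  -0.72] q [-0.1   0.6  -0.36  2.05  0.39  0.57 -0.49] 0.06543174707444811
```

{"op": "move_arm", "data": {
  "steps": [
    {"dx": 0,"dy": 0,"dz": 0.02,"roll": -4,"jaw": 1},
    {"dx": 0,"dy": 0,"dz": 0.02,"roll": -4,"jaw": 1},
    {"dx": 0,"dy": 0,"dz": 0.02,"roll": -4,"jaw": 1},
    {"dx": 0,"dy": 0,"dz": 0.02,"roll": -3,"jaw": 1}
  ]
}}

```text
time: 11.2
tcp_pos: [0.5509, 0.1402, 0.1839]
tool_rot: [0.967, 0.255, -0.001, 0.002]
wrist_force: [-1.2, 0.5, 0.4]
finger_gap: 0.0654
```

```bash
python3 d2.py
```

```text
cap in tool cm [-0.08 -0.04  0.29] z 0.1839 [ 2.0e-04 -5.1e-03 -1.0e+00] head 29.51 f [-1.2  0.5  0.4] tq [ 0.19  0.06 -0.76] q [-0.05  0.61 -0.44  2.04  0.46  0.59 -0.29] 0.06544354766163943
```

{"op": "move_arm", "data": {
  "steps": [
    {"dx": 0,"dy": 0,"dz": 0.02,"roll": -2.5,"jaw": 1},
    {"dx": 0,"dy": 0,"dz": 0.02,"roll": -2.5,"jaw": 1}
  ]
}}

```text
time: 11.4
tcp_pos: [0.5511, 0.1402, 0.1841]
tool_rot: [0.955, 0.297, -0.0, 0.002]
wrist_force: [-2.4, 0.8, 3.7]
finger_gap: 0.0654
```

```bash
python3 d2.py
```

```text
cap in tool cm [-0.1  -0.05  0.31] z 0.1841 [ 5.0e-04 -4.2e-03 -1.0e+00] head 34.5 f [-2.4  0.8  3.7] tq [ 0.21  0.24 -0.73] q [-0.04  0.61 -0.46  2.04  0.48  0.6  -0.23] 0.06536637301639361
```

{"op": "move_arm", "data": {
  "steps": [
    {"dx": 0,"dy": 0,"dz": 0,"roll": -2.5,"jaw": 1},
    {"dx": 0,"dy": 0,"dz": 0,"roll": -2.5,"jaw": 1}
  ]
}}

```text
time: 11.6
tcp_pos: [0.5511, 0.1406, 0.1852]
tool_rot: [0.941, 0.338, -0.0, 0.002]
wrist_force: [-5.3, -0.5, 13.2]
finger_gap: 0.0654
```

```bash
python3 d2.py
```

```text
cap in tool cm [-0.13 -0.03  0.42] z 0.1852 [ 9.0e-04 -3.4e-03 -1.0e+00] head 39.51 f [-5.3 -0.5 13.2] tq [ 0.    0.76 -0.38] q [-0.02  0.62 -0.49  2.04  0.5   0.6  -0.16] 0.06539796825384803
```

Upward push of 13 N, falling torque and a 1 mm rise all say the cap is coming free. I'll stop turning and test it with a small lift.

{"op": "move_arm", "data": {
  "steps": [
    {"dx": 0,"dy": 0,"dz": -0.1,"roll": 0,"jaw": 1},
    {"dx": 0,"dy": 0,"dz": -0.1,"roll": 0,"jaw": 1}
  ]
}}

```text
time: 11.8
tcp_pos: [0.5509, 0.1405, 0.1884]
tool_rot: [0.941, 0.338, 0.0, 0.002]
wrist_force: [-0.7, 0.0, -1.2]
finger_gap: 0.0655
```

```bash
python3 d2.py
```

```text
cap in tool cm [-0.11 -0.03  0.74] z 0.1884 [ 0.0014 -0.0038 -1.    ] head 39.54 f [-0.7  0.  -1.2] tq [-0.04  0.03  0.03] q [-0.02  0.61 -0.49  2.04  0.5   0.61 -0.16] 0.0655024861125275
```

Free: only the cap's weight remains. I'll lift it straight up.

{"op": "move_arm", "data": {
  "steps": [
    {"dx": 0,"dy": 0,"dz": -0.5,"roll": 0,"jaw": 1},
    {"dx": 0,"dy": 0,"dz": -0.5,"roll": 0,"jaw": 1},
    {"dx": 0,"dy": 0,"dz": -0.6,"roll": 0,"jaw": 1},
    {"dx": 0,"dy": 0,"dz": -0.6,"roll": 0,"jaw": 1},
    {"dx": 0,"dy": 0,"dz": -0.3,"roll": 0,"jaw": 1},
    {"dx": 0,"dy": 0,"dz": 0,"roll": 0,"jaw": 1}
  ]
}}

```text
time: 12.4
tcp_pos: [0.5517, 0.1404, 0.2163]
tool_rot: [0.941, 0.338, 0.001, 0.002]
wrist_force: [-0.3, -0.7, -0.3]
finger_gap: 0.0654
```

```bash
python3 d2.py; python3 - <<'E'
from h import *
w=snap('wrist','w4.png'); s=snap('scene','s4.png'); t=snap('top','t4.png')
f=lambda i,x,y,a,b:cv2.resize(i[y:y+b,x:x+a],(400,300),interpolation=cv2.INTER_CUBIC)
cv2.imwrite('pics/c4.png',np.vstack([np.hstack([f(w,0,0,640,400),f(s,300,120,120,90)]),np.hstack([f(s,190,160,240,150),f(t,220,140,220,120)])]))
E
```

```text
cap in tool cm [-0.17 -0.12  3.53] z 0.2163 [ 0.0034 -0.0037 -1.    ] head 39.49 f [-0.3 -0.7 -0.3] tq [ 0.03 -0.15  0.01] q [ 0.01  0.57 -0.52  2.02  0.46  0.67 -0.13] 0.0654490835669615
```

View pics/c4.png

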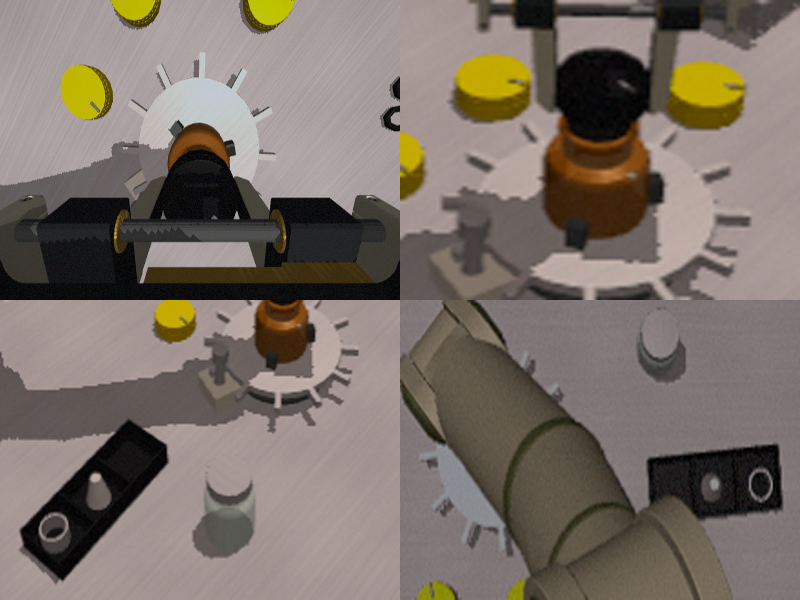

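The picture shows the cap held level above the jar's open amber neck, with the pin standing in the block. The nozzle, cutter and spare jar have not moved. Handing in.

```bash
python3 -c "
from h import *
print(ticket.hand_in())"
```

```text
the job is handed in; nothing more can be done
None
```

The job is done and handed in at about 12.5 s of robot time. I stood the stop pin fully down in the block's hole. I then gripped the black cap at 60 N and turned it about 58° anticlockwise against the braced turntable. I stopped when I felt the seal push up about 13 N and the torque fall, and lifted the cap straight up.

- **Pin:** it bottomed with a 30 N push with the TCP at 0.1365 m (0.137 m expected), and the head top appeared within 2 px of its predicted fully-down position. It was still standing in the block in the last picture.
- **Cap:** it was still gripped (opening 65.4 mm) and level to about 0.3°. Its lower edge was about 21 mm above the rim, with a sideways offset of about 2 mm. There was almost no wrist force.
- **Other things:** the nozzle, cutter and spare jar appear unmoved in the last picture.
- **Corrections:** no check failed outright. The pin drifted about 7 mm sideways while being lowered, so I corrected it before insertion.

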